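# Sort the cricket kit into its fitted foam blocks

## Robot

A 7-joint arm with a two-finger parallel gripper is mounted at the origin on the work surface. World frame = base frame: x ahead of the robot, y to its left, z up, the work surface at z = 0. Lengths are in m, angles in rad, forces in N, time in s.
With the tool pointing down it reaches from about 0.35 to 0.9 m from the base axis. Payload 8.1 kg.
Tool frame: the origin (TCP) lies midway between the tips of the shut fingers; the grasp point (between the pads) lies 19 mm behind it; z points along the fingers, y is the line along which they close (so a half turn about z gives the same grasp; the last joint's range is limited). The gripper opens to 92 mm and grips with 3 to 60 N. Pads are 19 mm wide; open, the fingers measure 130 mm over their backs; the gripper's body (75 mm by 190 mm) begins 47 mm behind the grasp point.
Start: joints at [1.226, 0.434, 0.025, 1.573, -0.012, 1.134, -0.075], TCP at [0.15, -0.607, 0.227] pointing down, gripper open.
Joint ranges: [-2.62, 2.62], [-0.44, 2.09], [-1.27, 1.32], [0.08, 2.57], [-1.32, 4.46], [0.12, 2], [-2.74, 2.74]. Speed limits (rad/s): [2.22, 2.22, 3.01, 3.01, 3.14, 3.14, 3.14].

## Interface

Orientations are given as a rotation vector (axis times angle).
In Python, from cell import arm gives the robot as it stands.
- The arm moves only by the tool send_rows, never from a script. Its argument "increments" is a list of rows, each a list of 3 entries, a list of its own where there are three numbers: the finger opening in cm, from 0 to 9.18, then the shift along the tool's x, y, z in cm, then the turn, a rotation vector about the tool's x, y, z in rad. A call has 1 to 5 rows; each row shifts and turns the commanded pose from where the row before left it, along the tool's axes as they then stand; what a row does not reach is not made up. A row lasts 1/10 s, in which the tool goes at most 50 mm and 8.59 degrees, less where a joint would pass 70% of its speed; a pose out of reach is approached as far as the arm can. A call is refused whole if a number of a shift passes 5 or a number of a turn 0.15, either way. A call with a gripper value outside its range is refused whole. The fingers move at their own pace and stop on an object; "force" is the grip in N (left out, the last holds). Time passes only in rows, so rows that do not move let the fingers close. It gives the time, the measured TCP pose, the force, the opening and the grip force at its end, in the units of the state.
- arm.observe(): the state, without advancing time (a new reading comes with each control period).
- arm.get_image(name): name is "side" or "top" or "wrist"; returns the picture (400x640x3 uint8, red, green, blue); there is no depth.
- arm.camera_params(name): a dict with "camera_matrix" (3x3 intrinsics, pixels), "R" (3x3) and "t" (3): a world point X has camera coordinates R X + t. Camera axes: x right, y down, z forward; pixel columns grow to the right and rows downward; lengths in m; the calibration is good to about 2 mm. A picture is of the moment at which its call begins: read the wrist's pose just before it. camera_params takes no time and is no camera call; for the wrist camera it gives the pose at the moment of the call.
- arm.sign_off(): hands the job in; it is judged then, once.
The state is a dict: "clock": time; "joints": joint angles; "dq": joint speeds; "joint_efforts": joint torques, N m; "position": TCP position; "ee_rot": TCP orientation; "force": force on the tool from outside, world axes, zero at the start; "ft_torque": the same for the moment, N m; "width": opening from 0.0 (shut) to 1.0 (fully open); "gripper_force": force on a finger pad.
Only numpy, scipy, OpenCV 4.12 (cv2) and the standard library are available. Lean on these libraries where they do the work, as an engineer would, in place of code of your own. Each camera call takes 0.05 s, during which the arm holds its last target. There are 200 camera calls.

## Task

The cricket kit on the red hall shelf has been put away in the wrong places: the two white balls sit in each other's foam blocks, the short bail lies in the long bail's slot and the long bail lies on the coaster. Put every ball and bail into the foam block cut for its own size, bails lying flat and fully down in their slots, and leave them released and still. Balls roll away on the lacquer, so never put a ball on the bare shelf: use the white coaster, once it is free, as the spare place.

Things in the scene. Friction and masses are not known exactly. Their poses are not given: they have to be found in the camera images.
- ball_big_center (a point): Centre of the large white ball, 62 mm in diameter, rigid plastic, 60 to 130 g. At the start it is perched on the small ball's foam block, centre about 26.5 mm above that block's top. When seated in its own block its centre is 19.5 mm above the block's top. On the coaster it would be 28 mm above the coaster's top.
- ball_small_center (a point): Centre of the small white ball, 43 mm in diameter, rigid plastic, 30 to 65 g. At the start it lies in the large ball's pocket, on the pocket's floor, centre about 8.5 mm above the block's top. When seated in its own block its centre is about 14.5 mm above the block's top; in the coaster's hole about 17 mm above the coaster's top.
- bail_long_center (a point): Centre (half-way up) of the long wooden bail, a turned stick 110 mm long lying along its y axis: middle barrel 54 mm long with flat sides, 20 mm wide (x) and 20 mm high (z), so that it does not roll; round spigot 11 mm thick and 28 mm long at each end; about 30 g. The same either end on. At the start it lies flat across the coaster, centre 10 mm above the coaster's top.
- bail_short_center (a point): Centre (half-way up) of the short wooden bail, 84 mm long along its y axis: middle barrel 44 mm long with flat sides, 20 mm wide (x) and 20 mm high (z); round spigot 11 mm thick and 20 mm long at each end; about 30 g. The same either end on. At the start it lies in the long bail's slot, centre 1 mm above the block's top, so that its upper 11 mm stand proud.
- foam_long_mouth (a point): Long bail's foam block: fixed black block 60 (x) by 150 (y) mm, 25 mm high, with one oblong slot 30 mm wide (x), 122 mm long (y) and 9 mm deep, grey floor. The point is the middle of the slot at the block's top; y runs along the slot. A bail fully down in the slot has its centre 1 mm above this point.
- foam_short_mouth (a point): Short bail's foam block: fixed black block 60 (x) by 124 (y) mm, 25 mm high, with one oblong slot 30 mm wide (x), 96 mm long (y) and 9 mm deep, grey floor, empty at the start. The point is the middle of the slot at the block's top; y runs along the slot. A bail fully down in the slot has its centre 1 mm above this point.
- foam_bigball_mouth (a point): Large ball's foam block: fixed black block 90 by 90 mm, 25 mm high, with a round pocket 48 mm in diameter and 13 mm deep, grey floor. The point is the middle of the pocket at the block's top.
- foam_smallball_mouth (a point): Small ball's foam block: fixed black block 90 by 90 mm, 25 mm high, with a round pocket 32 mm in diameter and 13 mm deep, grey floor. The point is the middle of the pocket at the block's top.
- coaster_mouth (a point): White square ceramic coaster, fixed, 100 by 100 mm, 12 mm thick, with a round hole 26 mm in diameter and 7 mm deep in its middle, in which a ball set down stays. The point is the middle of the hole at the coaster's top.
Mind the look-alikes: they are no part of the job. Leave any blue or yellow look-alike of the part that bears bail_short_center alone. What is shaped like the part that bears ball_small_center but black is not meant.

How it is judged:
At the end, for the whole second after the job is handed in: Each ball sits in its own pocket (centre within 8 mm sideways, 5 mm in height of seated) and each bail in its own slot (within 12 mm sideways, 5 mm down, 4 mm up, 0.25 rad of the slot's line); all released and at rest, under 20 mm/s (horizontal distance between ball_big_center and foam_bigball_mouth below 0.008 m and z of ball_big_center in the frame of foam_bigball_mouth between 0.014 and 0.024 m and horizontal distance between ball_small_center and foam_smallball_mouth below 0.008 m and z of ball_small_center in the frame of foam_smallball_mouth between 0.009 and 0.019 m and horizontal distance between bail_long_center and foam_long_mouth below 0.012 m and z of bail_long_center in the frame of foam_long_mouth between -0.004 and 0.005 m and horizontal distance between bail_short_center and foam_short_mouth below 0.012 m and z of bail_short_center in the frame of foam_short_mouth between -0.004 and 0.005 m and angle between the y axis of bail_long_center and the y axis of foam_long_mouth, either way round below 0.25 rad and angle between the y axis of bail_short_center and the y axis of foam_short_mouth, either way round below 0.25 rad and linear speed of each of ball_big, ball_small, bail_long, bail_short below 0.02 m/s); the robot touches nothing.
It fails at once if a ball is down on the bare shelf (lower than it lies in any block or on the coaster) (height (world z) of ball_big_center below 0.0345 m or height (world z) of ball_small_center below 0.025 m).
It also fails if it takes over 128 s, if anything falls off the work surface, if the arm or the gripper's body presses on something with over 40 N, if the wrist force passes 120 N, or if a joint passes its speed limit or range.

## Working session

There is one attempt and no reset: what is moved stays moved. The work goes in short steps, Python scripts to look and compute and a tool call to move; the robot and the scene stay as the last step left them, time stands still between calls to the robot, and variables do not carry over. Pictures are saved under pics/ and viewed, at most 16 in all, crops included, and the job is handed in when it is done.

Besides the shell and the picture viewer there is one more tool, called after "Request:" as name([rows], argument=value, ...), one row to a line, values as JSON. send_rows: Moves the arm, as the interface text tells. Its arguments: {"type":"object","properties":{"increments":{"type":"array"},"force":{"type":"number"}},"required":["increments"]}

```bash
mkdir -p pics; cat > h.py <<'E'
import numpy as np, cv2
from cell import arm
def img(n,save=None):
    p=arm.camera_params(n); im=arm.get_image(n)
    if save: cv2.imwrite('pics/'+save,cv2.cvtColor(im,cv2.COLOR_RGB2BGR))
    return im,p
def ray(p,u,v,z):
    K=np.array(p['camera_matrix']);R=np.array(p['R']);t=np.array(p['t'])
    d=R.T@np.linalg.inv(K)@[u,v,1]; c=-R.T@t
    return c+d*(z-c[2])/d[2]
def proj(p,X):
    c=np.array(p['R'])@X+np.array(p['t']); q=np.array(p['camera_matrix'])@c; return q[:2]/q[2]
E
python3 - <<'E'
from h import *
for n in('side','top','wrist'):
    im,p=img(n,n+'0.png'); print(n,(-np.array(p['R']).T@np.array(p['t'])).round(3),np.array(p['camera_matrix'])[0,0], np.array(p['R']).round(2).tolist())
print(arm.observe())
E
```

```text
side [ 0.535 -0.586  0.592] 384.25266202143115 [[0.99, -0.13, -0.01], [-0.1, -0.68, -0.72], [0.09, 0.72, -0.69]]
top [ 0.495 -0.031  1.172] 505.07498734022136 [[0.03, -1.0, -0.03], [-0.99, -0.03, -0.1], [0.1, 0.03, -1.0]]
wrist [ 0.221 -0.59   0.383] 289.6615403243212 [[0.24, -0.97, -0.0], [-0.93, -0.23, 0.27], [-0.26, -0.06, -0.96]]
{'clock': 0.15, 'joints': array([ 1.22636981,  0.43506897,  0.02498053,  1.57387244, -0.01164356,
        1.13401316, -0.07510087]), 'dq': array([ 0.00068563, -0.00174494,  0.00051604, -0.00170364, -0.00252236,
        0.00054434,  0.00090034]), 'joint_efforts': array([ 2.81641005e-03, -6.68261719e+01,  9.86322798e-01, -3.14689422e+01,
       -6.04235544e-02,  3.95734271e-02,  9.84841836e-05]), 'position': array([ 0.1495445 , -0.60644512,  0.22612762]), 'ee_rot': array([-3.11748533e+00, -3.78645021e-01,  3.46325056e-04]), 'force': array([ 0.78795651, -0.2433722 ,  0.03750971]), 'ft_torque': array([-0.02490093, -0.00533979,  0.01193768]), 'gripper_force': 0.0, 'width': 0.9988601807002407}
```

View pics/top0.png

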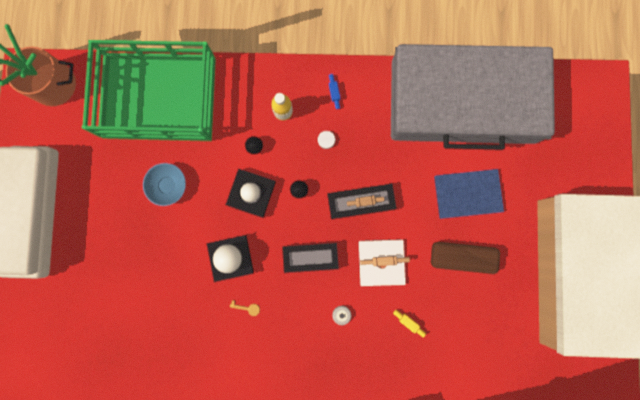

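View pics/side0.png

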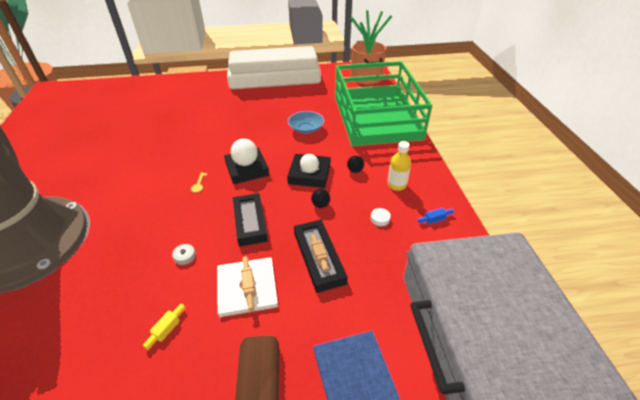

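Top view: the big ball (227,259) sits on the small ball's block. The small ball (250,192) sits in the big ball's block. The short bail (363,201) lies in the long slot, the empty short slot is at (311,257), and the long bail (384,261) is on the coaster. Look-alikes are the black balls at (254,145) and (299,189), the blue bail (335,91) and the yellow bail (409,323). The wooden bail in the slot and the white small ball in the block fit the description.

```bash
cat > m.py <<'E'
from h import *
def rect(m,box):
    x0,y0,x1,y1=box; mm=np.zeros(m.shape,np.uint8); mm[y0:y1,x0:x1]=m[y0:y1,x0:x1]
    n,l,s,c=cv2.connectedComponentsWithStats(mm); k=1+s[1:,4].argmax()
    return cv2.findContours((l==k).astype(np.uint8),0,2)[0][0]
def rep(name,p,c,z):
    r=cv2.minAreaRect(c); b=cv2.boxPoints(r)
    P=np.array([ray(p,u,v,z)[:2] for u,v in b]); e=[P[1]-P[0],P[2]-P[1]]
    e=sorted(e,key=np.linalg.norm); a=np.arctan2(e[1][1],e[1][0])
    if abs(a)>np.pi/2: a-=np.sign(a)*np.pi
    print(name,'px',np.round(r[0]),'xy',P.mean(0).round(4),'size',[round(np.linalg.norm(x),4) for x in e],'longaxis',round(a,3))
def ball(name,p,c,z):
    (u,v),r=cv2.minEnclosingCircle(c); P=ray(p,u,v,z); q=ray(p,u+r,v,z)
    print(name,(round(u,1),round(v,1)),P[:2].round(4),'r',round(np.linalg.norm(q-P),4))
E
cat > m0.py <<'E'
from m import *
im,p=img('top'); hsv=cv2.cvtColor(im,cv2.COLOR_RGB2HSV); H,S,V=cv2.split(hsv)
dark=(V<75); grey=(S<90)&(V>75)&(V<190); white=(S<75)&(V>140); wood=(H>6)&(H<22)&(S>60)&(V>110)
full=lambda box,m: rect(m,box)
boxes=dict(bigblk=(220,162,280,224),smallblk=(200,228,262,288),longblk=(322,176,402,224),shortblk=(276,232,346,280))
for k,b in boxes.items(): 
    m=~((H<8)|(H>172)) | (V<75) | (S<100)
    rep(k,p,rect(m&~((S>150)&(V>110)&((H<5)|(H>172))),b),.025)
rep('shortslot',p,rect(grey,(284,243,340,272)),.016)
rep('longslot',p,rect(grey|wood,(330,186,396,216)),.02)
rep('coaster',p,rect(white|wood,(350,232,412,292)),.012)
rep('longbail',p,rect(wood,(352,240,415,285)),.022)
rep('shortbail',p,rect(wood,(340,186,390,216)),.026)
ball('big',p,rect(white,boxes['smallblk']),.0515)
ball('small',p,rect(white,boxes['bigblk']),.0335)
im,p=img('side'); hsv=cv2.cvtColor(im,cv2.COLOR_RGB2HSV); H,S,V=cv2.split(hsv); white=(S<75)&(V>140)
ball('big side',p,rect(white,(225,130,270,172)),.0515)
ball('small side',p,rect(white,(295,148,325,178)),.0335)
E
python3 m0.py; python3 - <<'E'
import cv2
im=cv2.imread('pics/top0.png')[130:300,195:425]
cv2.imwrite('pics/crop0.png',cv2.resize(im,None,fx=3.4,fy=3.4,interpolation=cv2.INTER_CUBIC))
E
```

```text
bigblk px [251. 193.] xy [0.6069 0.129 ] size [np.float64(0.0857), np.float64(0.09)] longaxis 1.276
smallblk px [230. 258.] xy [0.4571 0.1697] size [np.float64(0.0857), np.float64(0.0907)] longaxis -1.336
longblk px [362. 201.] xy [ 0.5953 -0.1247] size [np.float64(0.0563), np.float64(0.1474)] longaxis -1.392
shortblk px [310. 257.] xy [ 0.4643 -0.0116] size [np.float64(0.0561), np.float64(0.1206)] longaxis -1.474
shortslot px [310. 257.] xy [ 0.4639 -0.0121] size [np.float64(0.0334), np.float64(0.0976)] longaxis -1.471
longslot px [362. 201.] xy [ 0.5957 -0.1252] size [np.float64(0.0332), np.float64(0.1226)] longaxis -1.391
coaster px [384. 262.] xy [ 0.4578 -0.1796] size [np.float64(0.1005), np.float64(0.1135)] longaxis -1.508
longbail px [384. 262.] xy [ 0.4586 -0.1791] size [np.float64(0.0268), np.float64(0.11)] longaxis -1.54
shortbail px [365. 201.] xy [ 0.5949 -0.1326] size [np.float64(0.023), np.float64(0.0867)] longaxis -1.409
big (226.1, 258.6) [0.4561 0.1736] r 0.0311
small (249.5, 192.0) [0.6071 0.1304] r 0.0221
big side (243.5, 151.5) [0.4549 0.1711] r 0.0316
small side (308.9, 162.7) [0.6056 0.1295] r 0.0228
```

View pics/crop0.png

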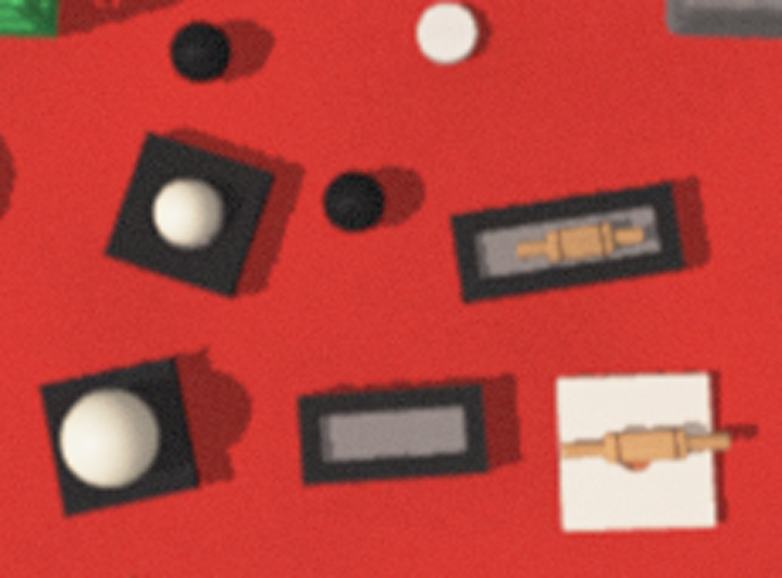

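The crop confirms the candidates: wooden bail in the long slot, white small ball in the big block. Checking the tall white box next to the start pose.

View pics/wrist0.png

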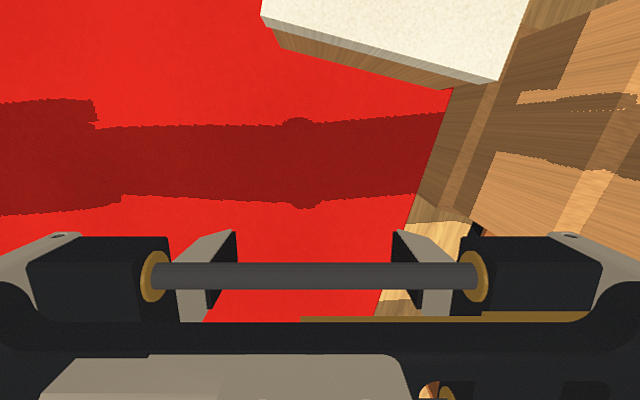

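```bash
cat > go.py <<'E'
import sys
from h import *
from scipy.spatial.transform import Rotation as Ro
# go.py x y z psi : tool-frame shift (cm) at current orientation, and turn about tool z; also shift after the turn
x,y,z,psi=map(float,sys.argv[1:5]); o=arm.observe(); R=Ro.from_rotvec(o['ee_rot']).as_matrix()
d=np.array([x,y,z])-o['position']; cur=np.arctan2(R[1,0],R[0,0])
T=np.array([[np.cos(psi),np.sin(psi),0],[np.sin(psi),-np.cos(psi),0],[0,0,-1]])
print('pos',o['position'].round(4),'psi',round(cur,3),'shift now cm',(100*R.T@d).round(2),'turn',Ro.from_matrix(R.T@T).as_rotvec().round(3),'shift after turn',(100*T.T@d).round(2),'t',round(o['clock'],2),'w',round(o['width']*9.18,2),'q7',o['joints'][6].round(2))
E
python3 go.py .15 -.35 .226 1.74; python3 go.py .595 -.1326 .15 1.74
python3 -c "
from h import *
p=arm.camera_params('top')
for u,v in [(540,195),(538,355),(555,195),(555,355),(395,140)]: print([ray(p,u,v,z)[:2].round(3) for z in (0,.2,.4)])"
```

```text
pos [ 0.1496 -0.6066  0.2264] psi 0.242 shift now cm [  6.18 -24.9    0.05] turn [-1.000e-03 -0.000e+00 -1.498e+00] shift after turn [25.29  4.36  0.04] t 0.25 w 9.17 q7 -0.08
pos [ 0.1496 -0.6066  0.2264] psi 0.242 shift now cm [ 54.6  -35.36   7.66] turn [-1.000e-03 -0.000e+00 -1.498e+00] shift after turn [39.22 51.89  7.64] t 0.25 w 9.17 q7 -0.08
[array([ 0.622, -0.536]), array([ 0.601, -0.45 ]), array([ 0.579, -0.364])]
[array([ 0.262, -0.527]), array([ 0.302, -0.443]), array([ 0.342, -0.358])]
[array([ 0.623, -0.571]), array([ 0.601, -0.479]), array([ 0.579, -0.387])]
[array([ 0.264, -0.565]), array([ 0.303, -0.474]), array([ 0.343, -0.383])]
[array([ 0.743, -0.202]), array([ 0.7  , -0.173]), array([ 0.658, -0.144])]
```

The wrist view shows the white-topped box ahead of the gripper, with its lower-left edge around (275,45). So I go +y first, then across.

Request:
send_rows([
  [9.18,[1.1,-4.7,0],[0,0,0]],
  [9.18,[1.1,-4.7,0],[0,0,0]],
  [9.18,[1.1,-4.7,0],[0,0,0]],
  [9.18,[1.1,-4.7,0],[0,0,0]],
  [9.18,[1.1,-4.7,0],[0,0,0]],
])

```text
clock: 0.75
position: [0.1465, -0.3636, 0.2266]
ee_rot: [3.118, 0.379, -0.0]
force: [1.6, -0.5, 1.7]
width: 0.998
gripper_force: 0.0
```

Request:
send_rows([
  [9.18,[4.5,-1.1,0],[0,0,0]],
  [9.18,[4.5,-1.1,0],[0,0,0]],
  [9.18,[4.5,-1.1,0],[0,0,0]],
  [9.18,[4.5,-1.1,0],[0,0,0]],
  [9.18,[4.5,-1.1,0],[0,0,0]],
])

```text
clock: 1.25
position: [0.3535, -0.2572, 0.227]
ee_rot: [3.118, 0.378, 0.001]
force: [-0.1, -1.1, 0.4]
width: 0.999
gripper_force: 0.0
```

Request:
send_rows([
  [9.18,[4.5,-1.1,0],[0,0,0]],
  [9.18,[4.5,-1.1,0],[0,0,0]],
  [9.18,[4.5,-1.1,0],[0,0,0]],
  [9.18,[4.5,-1.1,0],[0,0,0]],
  [9.18,[4.5,-1.1,0],[0,0,0]],
])

```text
clock: 1.75
position: [0.5589, -0.1501, 0.2266]
ee_rot: [3.119, 0.378, -0.0]
force: [0.6, 0.8, 0.8]
width: 1.001
gripper_force: 0.0
```

Request:
send_rows([
  [9.18,[0,0,0],[0,0,-0.15]],
  [9.18,[0,0,0],[0,0,-0.15]],
  [9.18,[0,0,0],[0,0,-0.15]],
  [9.18,[0,0,0],[0,0,-0.15]],
  [9.18,[0,0,0],[0,0,-0.15]],
])

```text
clock: 2.25
position: [0.5573, -0.151, 0.2266]
ee_rot: [-2.759, -1.503, 0.0]
force: [-0.9, -1.1, -0.2]
width: 0.997
gripper_force: 0.0
```

Request:
send_rows([
  [9.18,[0,0,0],[0,0,-0.15]],
  [9.18,[0,0,0],[0,0,-0.15]],
  [9.18,[0,0,0],[0,0,-0.15]],
  [9.18,[0,0,0],[0,0,-0.15]],
  [9.18,[0,0,0],[0,0,-0.15]],
])

```text
clock: 2.75
position: [0.5573, -0.1511, 0.2266]
ee_rot: [-2.016, -2.409, 0.0]
force: [-0.7, 0.6, 0.6]
width: 1.0
gripper_force: 0.0
```

```bash
python3 go.py .595 -.1326 .12 1.74
```

```text
pos [ 0.5573 -0.1511  0.2266] psi 1.748 shift now cm [ 1.16  4.04 10.66] turn [-0.     0.     0.008] shift after turn [ 1.19  4.03 10.66] t 2.75 w 9.18 q7 0.07
```

Request:
send_rows([
  [9.18,[0.4,1.4,3],[0,0,0]],
  [9.18,[0.4,1.4,3],[0,0,0]],
  [9.18,[0.4,1.2,3],[0,0,0]],
  [9.18,[0,0,1.7],[0,0,0]],
  [9.18,[0,0,0],[0,0,0]],
])

```text
clock: 3.25
position: [0.593, -0.1321, 0.1169]
ee_rot: [-2.02, -2.4, 0.004]
force: [-0.3, -0.0, 0.4]
width: 1.001
gripper_force: 0.0
```

```bash
python3 -c "
from h import *
im,p=img('wrist','w1.png'); o=arm.observe(); print(o['position'], [proj(p,np.array(X)).round(0) for X in [(.595,-.1326,.026),(.5955,-.125,.025),(.464,-.0118,.016)]])"
```

```text
[ 0.5939456  -0.13233282  0.11874586] [array([316., 203.]), array([318., 195.]), array([180.,  29.])]
```

View pics/w1.png

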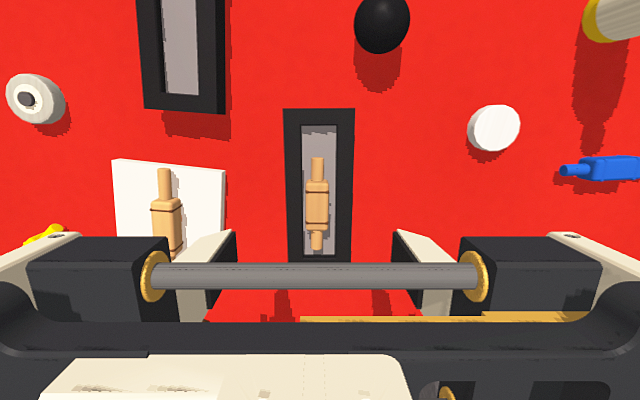

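The wrist view shows the short bail's barrel at (317,202) against a predicted (316,203). They agree, so I go down.

Request:
send_rows([
  [9.18,[0,0.1,3],[0,0,0]],
  [9.18,[0,0,3],[0,0,0]],
  [9.18,[0,0,2],[0,0,0]],
  [9.18,[0,0,1],[0,0,0]],
  [9.18,[0,0,0],[0,0,0]],
])

```text
clock: 3.8
position: [0.5956, -0.1325, 0.0297]
ee_rot: [-2.024, -2.402, 0.001]
force: [-0.0, -0.5, 0.0]
width: 1.0
gripper_force: 0.0
```

```bash
python3 go.py .595 -.1326 .027 1.74
```

```text
pos [ 0.5956 -0.1325  0.0297] psi 1.741 shift now cm [-0.   -0.06  0.27] turn [-0.001  0.     0.001] shift after turn [-0.   -0.06  0.27] t 3.8 w 9.18 q7 -0.13
```

Request:
send_rows([
  [9.18,[0,0,0.2],[0,0,0]],
  [4,[0,0,0],[0,0,0]],
  [1.5,[0,0,0],[0,0,0]],
  [1.5,[0,0,0],[0,0,0]],
  [1.5,[0,0,0],[0,0,0]],
], force=20)

```text
clock: 4.3
position: [0.5959, -0.1323, 0.0281]
ee_rot: [2.024, 2.402, 0.0]
force: [-0.0, -0.4, 0.1]
width: 0.7
gripper_force: 0.0
```

Request:
send_rows([
  [1.5,[0,0,0],[0,0,0]],
  [1.5,[0,0,0],[0,0,0]],
  [1.5,[0,0,0],[0,0,0]],
  [1.5,[0,0,0],[0,0,0]],
  [1.5,[0,0,0],[0,0,0]],
])

```text
clock: 4.8
position: [0.5957, -0.1322, 0.0277]
ee_rot: [-2.024, -2.403, 0.0]
force: [0.5, 0.0, 0.3]
width: 0.267
gripper_force: 0.0
```

Request:
send_rows([
  [1.5,[0,0,0],[0,0,0]],
  [1.5,[0,0,0],[0,0,0]],
  [1.5,[0,0,0],[0,0,0]],
  [1.5,[0,0,0],[0,0,0]],
  [1.5,[0,0,0],[0,0,0]],
])

```text
clock: 5.3
position: [0.5957, -0.1322, 0.0277]
ee_rot: [-2.024, -2.403, 0.0]
force: [-0.4, 0.5, -1.6]
width: 0.212
gripper_force: 20.0
```

Request:
send_rows([
  [1.5,[0,0,-1],[0,0,0]],
  [1.5,[0,0,-2],[0,0,0]],
  [1.5,[0,0,-2],[0,0,0]],
  [1.5,[0,0,-2],[0,0,0]],
  [1.5,[0,0,0],[0,0,0]],
])

```text
clock: 5.8
position: [0.5977, -0.132, 0.1012]
ee_rot: [2.021, 2.4, 0.004]
force: [0.6, 0.2, 0.1]
width: 0.213
gripper_force: 20.0
```

```bash
python3 go.py .464 -.0118 .1 1.67
```

```text
pos [ 0.5977 -0.132   0.1012] psi 1.742 shift now cm [ 14.12 -11.13   0.05] turn [0.005 0.001 0.072] shift after turn [ 13.29 -12.11   0.12] t 5.8 w 1.96 q7 -0.07
```

Request:
send_rows([
  [1.5,[0,0,0],[0,0,0.07]],
  [1.5,[3.3,-3,0],[0,0,0]],
  [1.5,[3.3,-3,0],[0,0,0]],
  [1.5,[3.3,-3,0],[0,0,0]],
  [1.5,[3.3,-3,0],[0,0,0]],
])

```text
clock: 6.3
position: [0.4614, -0.012, 0.0976]
ee_rot: [-2.107, -2.33, 0.0]
force: [-0.2, 0.3, -0.5]
width: 0.214
gripper_force: 20.0
```

Request:
send_rows([
  [1.5,[0,0,0],[0,0,0]],
  [1.5,[0,0,0],[0,0,0]],
])

```text
clock: 6.5
position: [0.4627, -0.0126, 0.098]
ee_rot: [2.104, 2.332, -0.001]
force: [1.2, -0.4, 0.2]
width: 0.213
gripper_force: 20.0
```

```bash
python3 go.py .464 -.0118 .035 1.67;python3 -c "
from h import *
im,p=img('wrist','w2.png'); print([proj(p,np.array(X)).round(0) for X in [(.464,-.0118,.016),(.464,-.0118,.099)]])"
```

```text
pos [ 0.4627 -0.0126  0.098 ] psi 1.674 shift now cm [0.07 0.14 6.3 ] turn [0.    0.001 0.004] shift after turn [0.07 0.14 6.3 ] t 6.5 w 1.96 q7 -0.37
[array([315., 204.]), array([316., 245.])]
```

View pics/w2.png

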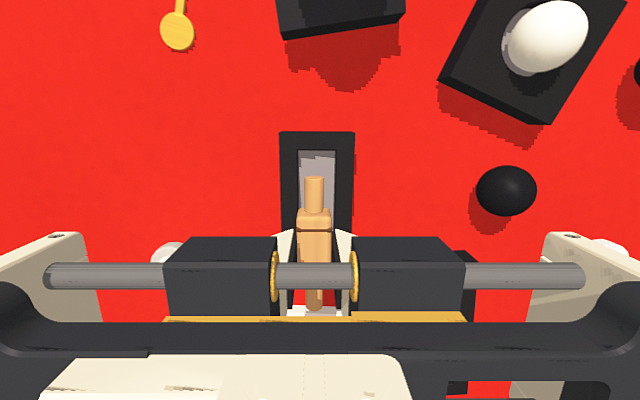

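The bail is held level, with the slot (x≈317) right below it. Lowering.

Request:
send_rows([
  [1.5,[0.1,0.1,3],[0,0,0]],
  [1.5,[0,0,2],[0,0,0]],
  [1.5,[0,0,1],[0,0,0]],
  [1.5,[0,0,0.8],[0,0,0]],
  [1.5,[0,0,0],[0,0,0]],
])

```text
clock: 7.05
position: [0.464, -0.0122, 0.0291]
ee_rot: [-2.107, -2.33, 0.001]
force: [0.4, 0.1, -0.2]
width: 0.217
gripper_force: 20.0
```

Request:
send_rows([
  [1.5,[0,0,0.1],[0,0,0]],
  [1.5,[0,0,0],[0,0,0]],
  [1.5,[0,0,0],[0,0,0]],
])

```text
clock: 7.35
position: [0.4644, -0.0119, 0.0293]
ee_rot: [2.106, 2.33, 0.001]
force: [1.3, -0.2, -0.4]
width: 0.218
gripper_force: 20.0
```

```bash
python3 go.py .464 -.0118 .0277 1.67
```

```text
pos [ 0.4644 -0.0119  0.0293] psi 1.672 shift now cm [ 0.01 -0.04  0.16] turn [0.001 0.    0.002] shift after turn [ 0.01 -0.04  0.16] t 7.35 w 2.0 q7 -0.48
```

Request:
send_rows([
  [1.5,[0,0,0.1],[0,0,0]],
  [1.5,[0,0,0],[0,0,0]],
  [9.18,[0,0,0],[0,0,0]],
  [9.18,[0,0,0],[0,0,0]],
  [9.18,[0,0,0],[0,0,0]],
])

```text
clock: 7.85
position: [0.464, -0.0118, 0.0277]
ee_rot: [2.106, 2.331, -0.0]
force: [-1.3, -0.2, -0.8]
width: 0.427
gripper_force: 0.0
```

Request:
send_rows([
  [9.18,[0,0,0],[0,0,0]],
  [9.18,[0,0,0],[0,0,0]],
  [9.18,[0,0,-2],[0,0,0]],
  [9.18,[0,0,-3],[0,0,0]],
  [9.18,[0,0,-3],[0,0,0]],
])

```text
clock: 8.35
position: [0.4634, -0.0117, 0.1084]
ee_rot: [-2.105, -2.33, 0.001]
force: [0.4, 0.4, 0.7]
width: 0.859
gripper_force: 0.0
```

```bash
python3 go.py .4586 -.179 .1 1.61
```

```text
pos [ 0.4634 -0.0117  0.1084] psi 1.672 shift now cm [-16.6   -2.17   0.83] turn [-0.001 -0.     0.062] shift after turn [-16.7   -1.14   0.84] t 8.35 w 7.89 q7 -0.35
```

Request:
send_rows([
  [9.18,[0,0,0],[0,0,0.06]],
  [9.18,[-4.2,-0.3,0],[0,0,0]],
  [9.18,[-4.2,-0.3,0],[0,0,0]],
  [9.18,[-4.2,-0.3,0],[0,0,0]],
  [9.18,[-4.1,-0.2,0],[0,0,0]],
])

```text
clock: 8.85
position: [0.4594, -0.1809, 0.1078]
ee_rot: [2.175, 2.266, -0.0]
force: [0.1, 0.7, 0.0]
width: 0.999
gripper_force: 0.0
```

Request:
send_rows([
  [9.18,[0,0,0],[0,0,0]],
  [9.18,[0,0,0],[0,0,0]],
])

```text
clock: 9.05
position: [0.4595, -0.18, 0.1075]
ee_rot: [-2.178, -2.263, 0.0]
force: [0.4, 1.5, 1.3]
width: 1.0
gripper_force: 0.0
```

```bash
python3 go.py .4586 -.179 .02 1.61; python3 - <<'E'
from m import *
im,p=img('wrist','w3.png'); print([proj(p,np.array(X)).round(0) for X in [(.4586,-.179,.032),(.464,-.0118,.036)]])
H,S,V=cv2.split(cv2.cvtColor(im,cv2.COLOR_RGB2HSV)); wood=(H>6)&(H<22)&(S>60)&(V>110)
rep('longbail wrist',p,rect(wood,(250,60,390,235)),.022)
im,p=img('top','top1.png'); H,S,V=cv2.split(cv2.cvtColor(im,cv2.COLOR_RGB2HSV)); wood=(H>6)&(H<22)&(S>60)&(V>110)
rep('shortbail',p,rect(wood,(284,243,340,272)),.026)
E
```

```text
pos [ 0.4595 -0.18    0.1075] psi 1.609 shift now cm [ 0.1  -0.08  8.75] turn [-0.    -0.    -0.001] shift after turn [ 0.11 -0.08  8.75] t 9.05 w 9.18 q7 -0.05
[array([312., 206.]), array([329., -31.])]
longbail wrist px [313. 187.] xy [ 0.4584 -0.1668] size [np.float64(0.0246), np.float64(0.0843)] longaxis -1.478
shortbail px [310. 258.] xy [ 0.4634 -0.0113] size [np.float64(0.0217), np.float64(0.0863)] longaxis -1.457
```

View pics/w3.png

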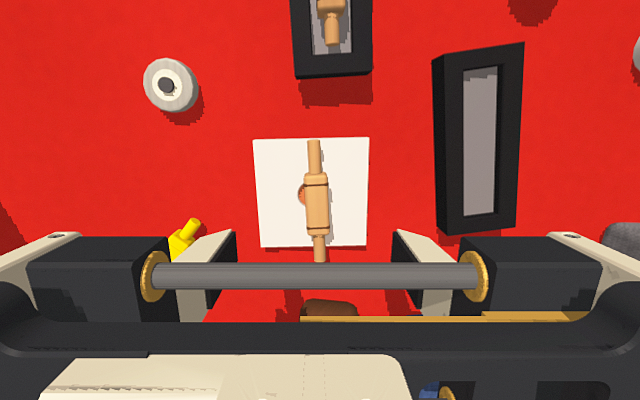

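The short bail is in its slot at (.4634,-.0113). The long bail's barrel is at about (317,205), a few px right of the prediction, because the hole's colour had biased the earlier mask. I correct by about 2 mm and 0.045 rad, then go down.

Request:
send_rows([
  [9.18,[0.1,0.15,0],[0,0,-0.045]],
  [9.18,[0,0,3.5],[0,0,0]],
  [9.18,[0,0,3],[0,0,0]],
  [9.18,[0,0,1.9],[0,0,0]],
  [9.18,[0,0,0],[0,0,0]],
])

```text
clock: 9.65
position: [0.4598, -0.176, 0.0218]
ee_rot: [-2.118, -2.315, 0.002]
force: [-0.8, -0.1, 1.2]
width: 1.003
gripper_force: 0.0
```

Request:
send_rows([
  [1.5,[0,0,0],[0,0,0]],
  [1.5,[0,0,0],[0,0,0]],
  [1.5,[0,0,0],[0,0,0]],
  [1.5,[0,0,0],[0,0,0]],
  [1.5,[0,0,0],[0,0,0]],
])

```text
clock: 10.15
position: [0.4615, -0.1783, 0.0242]
ee_rot: [2.124, 2.314, 0.0]
force: [-0.5, -0.4, -0.2]
width: 0.615
gripper_force: 0.0
```

Request:
send_rows([
  [1.5,[0,0,0],[0,0,0]],
  [1.5,[0,0,0],[0,0,0]],
  [1.5,[0,0,0],[0,0,0]],
  [1.5,[0,0,0],[0,0,0]],
  [1.5,[0,0,0],[0,0,0]],
])

```text
clock: 10.65
position: [0.4612, -0.1781, 0.0237]
ee_rot: [-2.124, -2.315, 0.0]
force: [0.5, 0.3, -0.3]
width: 0.211
gripper_force: 20.0
```

Request:
send_rows([
  [1.5,[0,0,0],[0,0,0]],
  [1.5,[0,0,0],[0,0,0]],
  [1.5,[0,0,0],[0,0,0]],
  [1.5,[0,0,0],[0,0,0]],
  [1.5,[0,0,0],[0,0,0]],
])

```text
clock: 11.15
position: [0.4612, -0.1781, 0.0237]
ee_rot: [-2.124, -2.315, 0.0]
force: [-0.1, -0.5, -0.5]
width: 0.217
gripper_force: 20.0
```

Request:
send_rows([
  [1.5,[0,0,-2],[0,0,0]],
  [1.5,[0,0,-3],[0,0,0]],
  [1.5,[0,0,-3],[0,0,0]],
  [1.5,[0,0,0],[0,0,-0.095]],
  [1.5,[0,0,0],[0,0,0]],
])

```text
clock: 11.65
position: [0.4616, -0.1784, 0.1045]
ee_rot: [2.009, 2.413, 0.0]
force: [0.0, -0.5, -1.2]
width: 0.214
gripper_force: 20.0
```

```bash
python3 go.py .5955 -.125 .1 1.75
```

```text
pos [ 0.4616 -0.1784  0.1045] psi 1.753 shift now cm [ 2.83 14.13  0.46] turn [0.001 0.001 0.003] shift after turn [ 2.87 14.13  0.45] t 11.65 w 1.96 q7 0.06
```

Request:
send_rows([
  [1.5,[0.7,3.5,0],[0,0,0]],
  [1.5,[0.7,3.5,0],[0,0,0]],
  [1.5,[0.7,3.5,0],[0,0,0]],
  [1.5,[0.7,3.6,0],[0,0,0]],
  [1.5,[0,0,0],[0,0,0]],
])

```text
clock: 12.15
position: [0.5985, -0.1216, 0.103]
ee_rot: [-2.01, -2.414, -0.006]
force: [0.0, 0.6, 0.1]
width: 0.216
gripper_force: 20.0
```

Request:
send_rows([
  [1.5,[0,0,0],[0,0,0]],
  [1.5,[0,0,0],[0,0,0]],
])

```text
clock: 12.35
position: [0.5935, -0.1257, 0.1028]
ee_rot: [-2.012, -2.41, 0.003]
force: [0.2, -0.6, -0.1]
width: 0.215
gripper_force: 20.0
```

```bash
python3 go.py .5955 -.125 .0277 1.75; python3 - <<'E'
from m import *
im,p=img('wrist','w4.png'); print([proj(p,np.array(X)).round(0) for X in [(.5955,-.125,.016),(.5955,-.125,.11)]])
E
```

```text
pos [ 0.5935 -0.1257  0.1028] psi 1.75 shift now cm [0.04 0.23 7.51] turn [-0.002 -0.     0.   ] shift after turn [0.04 0.21 7.51] t 12.35 w 1.97 q7 -0.07
[array([316., 203.]), array([317., 250.])]
```

View pics/w4.png

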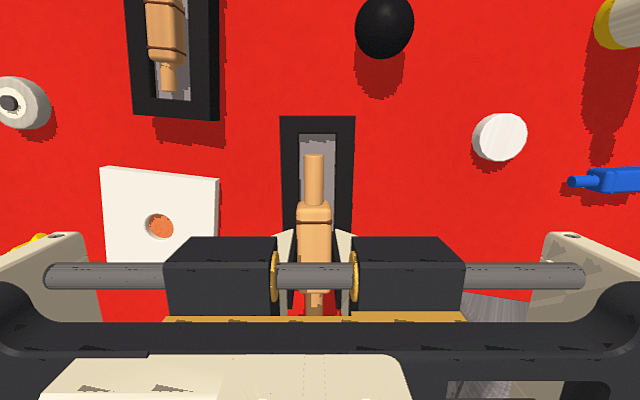

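```bash
python3 - <<'E'
from h import *
p=arm.camera_params('wrist');o=arm.observe();P=o['position'];print(P)
a=np.array([np.cos(1.75),np.sin(1.75),0])
for s in(.045,.05,.055,.06): print(s,proj(p,P+a*s+[0,0,.0017-.0017]).round(0))
E
```

```text
[ 0.59353726 -0.12599072  0.1030865 ]
0.045 [313. 170.]
0.05 [313. 160.]
0.055 [313. 151.]
0.06 [313. 142.]
```

Request:
send_rows([
  [1.5,[0.15,0.15,3],[0,0,0]],
  [1.5,[0,0,2],[0,0,0]],
  [1.5,[0,0,1.4],[0,0,0]],
  [1.5,[0,0,0.7],[0,0,0]],
  [1.5,[0,0,0],[0,0,0]],
])

```text
clock: 12.9
position: [0.5954, -0.1238, 0.0322]
ee_rot: [-2.012, -2.412, 0.001]
force: [0.5, 0.2, 0.2]
width: 0.219
gripper_force: 20.0
```

Request:
send_rows([
  [1.5,[0,0,0],[0,0,0]],
  [1.5,[0,0,0],[0,0,0]],
  [1.5,[0,0,0],[0,0,0]],
])

```text
clock: 13.2
position: [0.5966, -0.1235, 0.0335]
ee_rot: [2.011, 2.412, 0.001]
force: [-0.1, 0.8, -1.1]
width: 0.213
gripper_force: 20.0
```

```bash
python3 go.py .5955 -.125 .0277 1.75
```

```text
pos [ 0.5966 -0.1235  0.0335] psi 1.752 shift now cm [-0.13 -0.14  0.58] turn [0.001 0.    0.002] shift after turn [-0.13 -0.14  0.58] t 13.2 w 1.95 q7 -0.13
```

Request:
send_rows([
  [1.5,[0,-0.1,0.3],[0,0,0]],
  [1.5,[0,0,0.2],[0,0,0]],
  [1.5,[0,0,0],[0,0,0]],
  [1.5,[0,0,0],[0,0,0]],
  [1.5,[0,0,0],[0,0,0]],
])

```text
clock: 13.7
position: [0.595, -0.1237, 0.0277]
ee_rot: [-2.012, -2.413, 0.0]
force: [-1.1, -0.8, 3.0]
width: 0.215
gripper_force: 20.0
```

Request:
send_rows([
  [9.18,[0,0,0],[0,0,0]],
  [9.18,[0,0,0],[0,0,0]],
  [9.18,[0,0,0],[0,0,0]],
  [9.18,[0,0,0],[0,0,0]],
  [9.18,[0,0,0],[0,0,0]],
])

```text
clock: 14.2
position: [0.5951, -0.1236, 0.0277]
ee_rot: [-2.012, -2.413, -0.0]
force: [-1.0, -0.5, 0.3]
width: 0.602
gripper_force: 0.0
```

Request:
send_rows([
  [9.18,[0,0,-2],[0,0,0]],
  [9.18,[0,0,-3],[0,0,0]],
  [9.18,[0,0,-3],[0,0,0]],
  [9.18,[0,0,-2],[0,0,0]],
  [9.18,[0,0,0],[0,0,0]],
])

```text
clock: 14.7
position: [0.597, -0.1234, 0.1309]
ee_rot: [2.009, 2.41, 0.004]
force: [-0.1, 0.1, -0.0]
width: 0.988
gripper_force: 0.0
```

```bash
python3 go.py .606 .13 .12 1.75
```

```text
pos [ 0.597  -0.1234  0.1309] psi 1.752 shift now cm [24.77  5.44  1.07] turn [0.005 0.002 0.002] shift after turn [24.78  5.4   1.09] t 14.7 w 9.07 q7 -0.06
```

Request:
send_rows([
  [9.18,[4.6,1,0],[0,0,0]],
  [9.18,[4.6,1,0],[0,0,0]],
  [9.18,[4.6,1,0],[0,0,0]],
  [9.18,[4.6,1,0],[0,0,0]],
  [9.18,[4.6,1,0],[0,0,0]],
])

```text
clock: 15.2
position: [0.6023, 0.1131, 0.1268]
ee_rot: [-2.012, -2.412, 0.002]
force: [0.1, -0.6, 1.2]
width: 1.002
gripper_force: 0.0
```

Request:
send_rows([
  [9.18,[1.8,0.4,0],[0,0,0]],
  [9.18,[0,0,0],[0,0,0]],
  [9.18,[0,0,0],[0,0,0]],
  [9.18,[0,0,0],[0,0,0]],
])

```text
clock: 15.6
position: [0.6036, 0.1279, 0.127]
ee_rot: [2.014, 2.411, -0.003]
force: [-0.5, -1.2, -0.8]
width: 1.002
gripper_force: 0.0
```

```bash
python3 go.py .606 .13 .028 1.75; python3 - <<'E'
from m import *
im,p=img('wrist','w5.png'); print([proj(p,np.array(X)).round(0) for X in [(.606,.130,.0335),(.4555,.172,.0515)]])
H,S,V=cv2.split(cv2.cvtColor(im,cv2.COLOR_RGB2HSV)); white=(S<75)&(V>140)
ball('small',p,rect(white,(250,120,390,245)),.0335)
im,p=img('top','top2.png'); H,S,V=cv2.split(cv2.cvtColor(im,cv2.COLOR_RGB2HSV)); wood=(H>6)&(H<22)&(S>60)&(V>110)
rep('longbail',p,rect(wood,(330,180,396,220)),.026)
rep('shortbail',p,rect(wood,(284,243,340,272)),.026)
hole=((S>60)|(V<140)); ball('coasterhole',p,rect(hole,(368,246,400,278)),.012)
E
```

```text
pos [0.6036 0.1279 0.127 ] psi 1.75 shift now cm [0.17 0.28 9.9 ] turn [-0.001  0.001 -0.   ] shift after turn [0.16 0.27 9.9 ] t 15.6 w 9.19 q7 -0.48
[array([317., 199.]), array([135., 121.])]
small (318.7, 200.6) [0.608  0.1293] r 0.0215
longbail px [362. 201.] xy [ 0.5948 -0.1245] size [np.float64(0.0235), np.float64(0.113)] longaxis -1.4
shortbail px [321. 256.] xy [ 0.4686 -0.0371] size [np.float64(0.0127), np.float64(0.0353)] longaxis 1.405
coasterhole (381.5, 262.5) [ 0.4569 -0.1737] r 0.0129
```

View pics/w5.png

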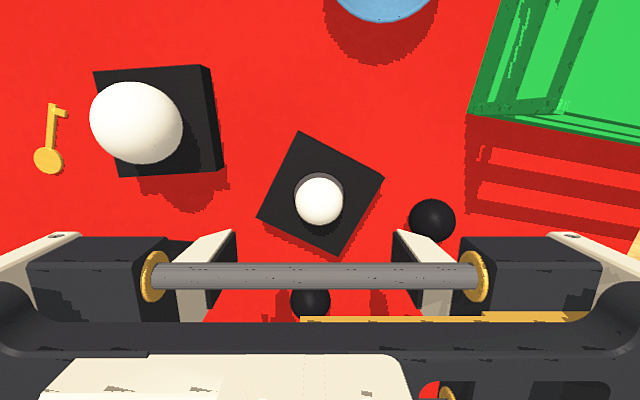

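The small white ball is at (319,201), and the wrist, top and side views all agree within 2 mm. The black balls at (432,220) and (310,300) are close by, so I narrow the fingers before going down.

Request:
send_rows([
  [7.4,[0.1,0.35,3],[0,0,0]],
  [7.4,[0,0,3],[0,0,0]],
  [7.4,[0,0,2.2],[0,0,0]],
  [7.4,[0,0,1],[0,0,0]],
  [7.4,[0,0,0],[0,0,0]],
])

```text
clock: 16.2
position: [0.6062, 0.1305, 0.0345]
ee_rot: [-2.012, -2.411, 0.003]
force: [0.2, -0.4, 0.4]
width: 0.805
gripper_force: 0.0
```

Request:
send_rows([
  [7.4,[0,0,0],[0,0,0]],
  [7.4,[0,0,0],[0,0,0]],
  [7.4,[0,0,0],[0,0,0]],
])

```text
clock: 16.5
position: [0.6076, 0.1318, 0.0369]
ee_rot: [2.011, 2.412, 0.002]
force: [-0.3, -0.1, -0.8]
width: 0.804
gripper_force: 0.0
```

```bash
python3 go.py .607 .1297 .0273 1.75
```

```text
pos [0.6076 0.1318 0.0369] psi 1.752 shift now cm [-0.2  -0.1   0.96] turn [ 0.002 -0.     0.002] shift after turn [-0.2  -0.1   0.96] t 16.5 w 7.38 q7 -0.55
```

Request:
send_rows([
  [7.4,[-0.2,0,0.6],[0,0,0]],
  [7.4,[0,0,0.3],[0,0,0]],
  [7.4,[0,0,0],[0,0,0]],
  [7.4,[0,0,0],[0,0,0]],
  [7.4,[0,0,0],[0,0,0]],
])

```text
clock: 17.0
position: [0.6073, 0.1298, 0.0267]
ee_rot: [-2.012, -2.413, -0.0]
force: [0.4, -1.2, -0.8]
width: 0.807
gripper_force: 0.0
```

Request:
send_rows([
  [3.5,[0,0,0],[0,0,0]],
  [3.5,[0,0,0],[0,0,0]],
  [3.5,[0,0,0],[0,0,0]],
  [3.5,[0,0,0],[0,0,0]],
  [3.5,[0,0,0],[0,0,0]],
], force=15)

```text
clock: 17.5
position: [0.6073, 0.1297, 0.0267]
ee_rot: [2.012, 2.413, 0.0]
force: [1.2, 0.0, -0.7]
width: 0.457
gripper_force: 15.0
```

Request:
send_rows([
  [3.5,[0,0,0],[0,0,0]],
  [3.5,[0,0,0],[0,0,0]],
  [3.5,[0,0,0],[0,0,0]],
  [3.5,[0,0,0],[0,0,0]],
  [3.5,[0,0,0],[0,0,0]],
])

```text
clock: 18.0
position: [0.6073, 0.1297, 0.0267]
ee_rot: [2.012, 2.413, 0.0]
force: [0.2, -0.9, 0.0]
width: 0.457
gripper_force: 15.0
```

Request:
send_rows([
  [3.5,[0,0,-1],[0,0,0]],
  [3.5,[0,0,-1.5],[0,0,0]],
  [3.5,[0,0,-2],[0,0,0]],
  [3.5,[0,0,-2],[0,0,0]],
  [3.5,[0,0,-2],[0,0,0]],
])

```text
clock: 18.5
position: [0.6074, 0.1299, 0.114]
ee_rot: [2.011, 2.413, 0.002]
force: [-0.6, 0.1, -0.9]
width: 0.455
gripper_force: 15.0
```

Request:
send_rows([
  [3.5,[0,0,0],[0,0,0]],
  [3.5,[0,0,0],[0,0,0]],
])

```text
clock: 18.7
position: [0.6076, 0.1297, 0.1128]
ee_rot: [2.011, 2.412, 0.002]
force: [-0.3, 0.1, -0.1]
width: 0.456
gripper_force: 15.0
```

```bash
python3 go.py .457 -.175 .11 1.75; python3 - <<'E'
from m import *
img('side','s6.png'); im,p=img('wrist'); ray
H,S,V=cv2.split(cv2.cvtColor(im,cv2.COLOR_RGB2HSV)); grey=(S<90)&(V>75)&(V<200)
ball('pocket',p,rect(grey,(270,130,370,215)),.012)
im,p=img('top'); H,S,V=cv2.split(cv2.cvtColor(im,cv2.COLOR_RGB2HSV)); white=(S<75)&(V>140)
c=rect(white,(350,232,412,292)); rep('coaster',p,c,.012)
E
```

```text
pos [0.6076 0.1297 0.1128] psi 1.752 shift now cm [-27.27 -20.3    0.25] turn [0.002 0.    0.002] shift after turn [-27.3  -20.25   0.28] t 18.7 w 4.19 q7 -0.49
pocket (314.4, 198.8) [0.6079 0.1301] r 0.024
coaster px [382. 262.] xy [ 0.4573 -0.1741] size [np.float64(0.1008), np.float64(0.1024)] longaxis -1.5
```

View pics/s6.png

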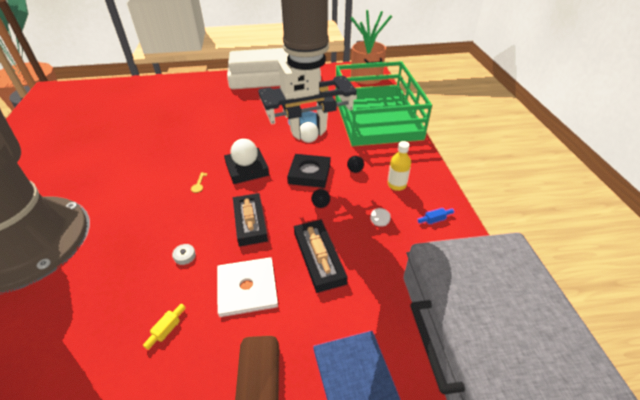

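The ball is held at (309,131), both bails are seated, the big pocket is free and measures r = 24 mm, and the coaster hole is at (.457,-.174). Moving the small ball to the coaster.

Request:
send_rows([
  [3.5,[-3.4,-2.53,0],[0,0,0]],
  [3.5,[-3.4,-2.53,0],[0,0,0]],
  [3.5,[-3.4,-2.53,0],[0,0,0]],
  [3.5,[-3.4,-2.53,0],[0,0,0]],
  [3.5,[0,0,0],[0,0,0]],
])

```text
clock: 19.35
position: [0.5288, -0.0293, 0.1102]
ee_rot: [-2.02, -2.405, 0.01]
force: [-0.3, 0.0, -0.6]
width: 0.455
gripper_force: 15.0
```

Request:
send_rows([
  [3.5,[-3.4,-2.53,0],[0,0,0]],
  [3.5,[-3.4,-2.53,0],[0,0,0]],
  [3.5,[-3.4,-2.53,0],[0,0,0]],
  [3.5,[-3.4,-2.53,0],[0,0,0]],
  [3.5,[0,0,0],[0,0,0]],
])

```text
clock: 19.85
position: [0.4535, -0.1801, 0.1105]
ee_rot: [-2.02, -2.403, 0.007]
force: [0.0, 0.9, -0.9]
width: 0.455
gripper_force: 15.0
```

Request:
send_rows([
  [3.5,[0,0,2],[0,0,0]],
  [3.5,[0,0,2],[0,0,0]],
  [3.5,[0,0,2],[0,0,0]],
  [3.5,[0,0,0],[0,0,0]],
  [3.5,[0,0,0],[0,0,0]],
])

```text
clock: 20.35
position: [0.4571, -0.1735, 0.0516]
ee_rot: [-2.01, -2.413, 0.0]
force: [0.2, 0.3, 0.5]
width: 0.457
gripper_force: 15.0
```

```bash
python3 go.py .4572 -.174 .0228 1.75
```

```text
pos [ 0.4571 -0.1735  0.0516] psi 1.753 shift now cm [-0.06 -0.    2.88] turn [-0.001 -0.001  0.003] shift after turn [-0.05 -0.    2.88] t 20.35 w 4.19 q7 -0.02
```

Request:
send_rows([
  [3.5,[0,0,1.2],[0,0,0]],
  [3.5,[0,0,0.8],[0,0,0]],
  [3.5,[0,0,0.6],[0,0,0]],
  [3.5,[0,0,0],[0,0,0]],
  [3.5,[0,0,0],[0,0,0]],
])

```text
clock: 20.85
position: [0.4571, -0.1742, 0.0257]
ee_rot: [-2.011, -2.413, 0.0]
force: [-0.2, 1.1, -0.5]
width: 0.457
gripper_force: 15.0
```

Request:
send_rows([
  [3.5,[0,0,0.2],[0,0,0]],
  [3.5,[0,0,0],[0,0,0]],
  [3.5,[0,0,0],[0,0,0]],
  [3.5,[0,0,0],[0,0,0]],
])

```text
clock: 21.25
position: [0.4572, -0.1743, 0.0239]
ee_rot: [2.012, 2.413, 0.0]
force: [-0.8, 0.5, -1.7]
width: 0.457
gripper_force: 15.0
```

```bash
python3 go.py .4572 -.174 .0222 1.75
```

```text
pos [ 0.4572 -0.1743  0.0239] psi 1.752 shift now cm [0.03 0.01 0.17] turn [0.    0.    0.002] shift after turn [0.03 0.01 0.17] t 21.25 w 4.2 q7 -0.06
```

Down the last ~1.5 mm, then release. I open a little first and check before the wide opening.

Request:
send_rows([
  [3.5,[0,0,0.15],[0,0,0]],
  [3.5,[0,0,0],[0,0,0]],
  [3.5,[0,0,0],[0,0,0]],
  [4.6,[0,0,0],[0,0,0]],
  [4.6,[0,0,0],[0,0,0]],
], force=6)

```text
clock: 21.75
position: [0.4571, -0.1743, 0.0222]
ee_rot: [-2.012, -2.413, 0.0]
force: [-0.0, 0.2, -0.6]
width: 0.496
gripper_force: 0.0
```

Request:
send_rows([
  [4.6,[0,0,0],[0,0,0]],
  [4.6,[0,0,0],[0,0,0]],
  [4.6,[0,0,0],[0,0,0]],
  [7.4,[0,0,0],[0,0,0]],
  [7.4,[0,0,0],[0,0,0]],
])

```text
clock: 22.25
position: [0.4571, -0.1743, 0.0222]
ee_rot: [2.012, 2.413, -0.0]
force: [-0.2, -0.1, 0.1]
width: 0.629
gripper_force: 0.0
```

Request:
send_rows([
  [9.18,[0,0,0],[0,0,0]],
  [9.18,[0,0,0],[0,0,0]],
  [9.18,[0,0,-1.5],[0,0,0]],
  [9.18,[0,0,-3],[0,0,0]],
  [9.18,[0,0,-4],[0,0,0]],
])

```text
clock: 22.75
position: [0.4558, -0.1739, 0.107]
ee_rot: [-2.009, -2.411, 0.001]
force: [0.6, -0.6, 0.3]
width: 0.993
gripper_force: 0.0
```

```bash
python3 go.py .4555 .172 .13 1.75; python3 - <<'E'
from m import *
im,p=img('wrist'); H,S,V=cv2.split(cv2.cvtColor(im,cv2.COLOR_RGB2HSV))
print(proj(p,np.array([.4572,-.174,.029])))
im,p=img('side','s7.png');print(proj(p,np.array([.4572,-.174,.029])))
E
```

```text
pos [ 0.4558 -0.1739  0.107 ] psi 1.752 shift now cm [34.03  6.2  -2.25] turn [-0.003 -0.002  0.002] shift after turn [34.04  6.13 -2.3 ] t 22.75 w 9.12 q7 0.06
[315.29168304 206.93746471]
[245.46987253 277.20018312]
```

View pics/s7.png

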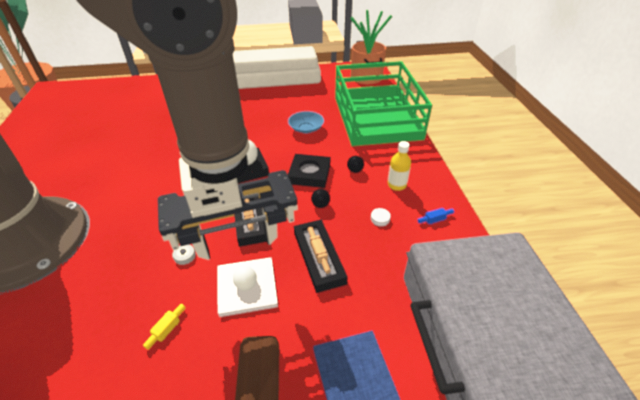

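The small ball rests in the coaster hole at (245,278), as predicted (245,277). Next, the big ball.

Request:
send_rows([
  [9.18,[0,0,-4],[0,0,0]],
  [9.18,[4.5,0.8,0],[0,0,0]],
  [9.18,[4.5,0.8,0],[0,0,0]],
  [9.18,[4.5,0.8,0],[0,0,0]],
  [9.18,[4.5,0.8,0],[0,0,0]],
])

```text
clock: 23.35
position: [0.4558, 0.0099, 0.1472]
ee_rot: [2.012, 2.412, -0.0]
force: [0.8, 0.4, -0.0]
width: 1.002
gripper_force: 0.0
```

Request:
send_rows([
  [9.18,[4,0.8,0],[0,0,0]],
  [9.18,[4,0.8,0],[0,0,0]],
  [9.18,[4,0.8,0],[0,0,0]],
  [9.18,[4,0.6,0],[0,0,0]],
  [9.18,[0,0,0],[0,0,0]],
])

```text
clock: 23.85
position: [0.4559, 0.1779, 0.1477]
ee_rot: [-2.001, -2.419, -0.006]
force: [0.1, 0.5, 0.8]
width: 0.998
gripper_force: 0.0
```

Request:
send_rows([
  [9.18,[0,0,0],[0,0,0]],
  [9.18,[0,0,0],[0,0,0]],
])

```text
clock: 24.05
position: [0.4568, 0.1699, 0.1468]
ee_rot: [2.013, 2.412, -0.002]
force: [-1.1, -0.3, 0.3]
width: 1.001
gripper_force: 0.0
```

```bash
python3 go.py .4555 .172 .1 1.75; python3 - <<'E'
from m import *
im,p=img('wrist','w8.png'); H,S,V=cv2.split(cv2.cvtColor(im,cv2.COLOR_RGB2HSV)); white=(S<75)&(V>140)
print(proj(p,np.array([.4555,.172,.0515])))
ball('big',p,rect(white,(245,90,395,232)),.0515)
E
```

```text
pos [0.4568 0.1699 0.1468] psi 1.751 shift now cm [ 0.24 -0.09  4.68] turn [-0.001  0.001  0.001] shift after turn [ 0.23 -0.09  4.68] t 24.05 w 9.19 q7 -0.65
[312.56971338 198.19273133]
big (314.3, 200.0) [0.4573 0.1706] r 0.031
```

View pics/w8.png

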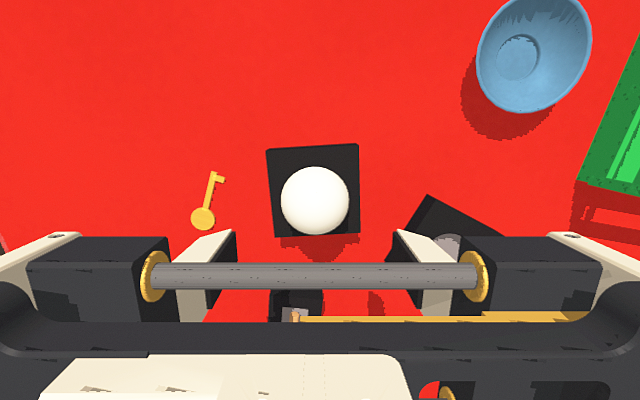

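The big ball is at (314,200), radius 31 mm, position (.457,.171), and the tool is centred on it. Descending in stages.

Request:
send_rows([
  [9.18,[0.1,0,2],[0,0,0]],
  [9.18,[0,0,2],[0,0,0]],
  [9.18,[0,0,2],[0,0,0]],
  [9.18,[0,0,2],[0,0,0]],
  [9.18,[0,0,2],[0,0,0]],
])

```text
clock: 24.6
position: [0.4571, 0.1705, 0.0464]
ee_rot: [2.015, 2.41, -0.001]
force: [0.0, -1.2, 0.4]
width: 0.995
gripper_force: 0.0
```

Request:
send_rows([
  [9.18,[0,0,0],[0,0,0]],
  [9.18,[0,0,0],[0,0,0]],
  [9.18,[0,0,0],[0,0,0]],
  [9.18,[0,0,0],[0,0,0]],
])

```text
clock: 25.0
position: [0.4574, 0.1723, 0.0482]
ee_rot: [2.012, 2.412, 0.002]
force: [0.1, 0.3, -0.0]
width: 0.999
gripper_force: 0.0
```

```bash
python3 go.py .4567 .171 .0357 1.75
```

```text
pos [0.4574 0.1723 0.0482] psi 1.751 shift now cm [-0.11 -0.1   1.25] turn [ 0.002 -0.     0.001] shift after turn [-0.11 -0.09  1.25] t 25.0 w 9.18 q7 -0.79
```

Request:
send_rows([
  [9.18,[-0.1,-0.1,0.7],[0,0,0]],
  [9.18,[0,0,0.5],[0,0,0]],
  [9.18,[0,0,0],[0,0,0]],
  [9.18,[0,0,0],[0,0,0]],
  [9.18,[0,0,0],[0,0,0]],
])

```text
clock: 25.5
position: [0.4559, 0.1712, 0.0352]
ee_rot: [-2.011, -2.413, 0.0]
force: [0.1, -1.0, 0.1]
width: 1.0
gripper_force: 0.0
```

Request:
send_rows([
  [5.4,[0,0,0],[0,0,0]],
  [5.4,[0,0,0],[0,0,0]],
  [5.4,[0,0,0],[0,0,0]],
  [5.4,[0,0,0],[0,0,0]],
  [5.4,[0,0,0],[0,0,0]],
], force=20)

```text
clock: 26.0
position: [0.4566, 0.1714, 0.0355]
ee_rot: [2.011, 2.413, 0.002]
force: [1.3, 0.8, 0.1]
width: 0.665
gripper_force: 20.0
```

Request:
send_rows([
  [5.4,[0,0,0],[0,0,0]],
  [5.4,[0,0,0],[0,0,0]],
  [5.4,[0,0,0],[0,0,0]],
  [5.4,[0,0,0],[0,0,0]],
  [5.4,[0,0,0],[0,0,0]],
])

```text
clock: 26.5
position: [0.4565, 0.1713, 0.0354]
ee_rot: [2.012, 2.413, 0.001]
force: [3.5, 1.0, 2.2]
width: 0.666
gripper_force: 20.0
```

Request:
send_rows([
  [5.4,[0,0,-1],[0,0,0]],
  [5.4,[0,0,-1.5],[0,0,0]],
  [5.4,[0,0,-2.5],[0,0,0]],
  [5.4,[0,0,-2.5],[0,0,0]],
  [5.4,[0,0,-1.5],[0,0,0]],
])

```text
clock: 27.0
position: [0.455, 0.1712, 0.1269]
ee_rot: [-2.011, -2.413, 0.001]
force: [0.2, 0.2, -0.8]
width: 0.662
gripper_force: 20.0
```

Request:
send_rows([
  [5.4,[0,0,0],[0,0,0]],
  [5.4,[0,0,0],[0,0,0]],
  [5.4,[0,0,0],[0,0,0]],
])

```text
clock: 27.3
position: [0.4549, 0.1706, 0.1242]
ee_rot: [-2.011, -2.412, 0.003]
force: [0.6, 1.0, -0.6]
width: 0.667
gripper_force: 20.0
```

```bash
python3 go.py .607 .130 .12 1.75; python3 - <<'E'
from m import *
im,p=img('side','s9.png'); H,S,V=cv2.split(cv2.cvtColor(im,cv2.COLOR_RGB2HSV)); grey=(S<90)&(V>75)&(V<200)
ball('smallpocket side',p,rect(grey,(232,152,262,182)),.018)
ball('bigpocket side',p,rect(grey,(297,158,325,180)),.018)
print(proj(p,np.array([.4567,.171,.025])),proj(p,arm.observe()['position']+[0,0,.016]))
E
```

```text
pos [0.4549 0.1706 0.1242] psi 1.752 shift now cm [-6.73 14.23  0.39] turn [-0.002  0.001  0.002] shift after turn [-6.7  14.24  0.42] t 27.3 w 6.13 q7 -0.68
smallpocket side (246.0, 163.5) [0.4562 0.1679] r 0.0122
bigpocket side (309.1, 168.5) [0.6052 0.1269] r 0.0216
[245.80150981 160.39180355] [237.9371991  118.96469725]
```

View pics/s9.png

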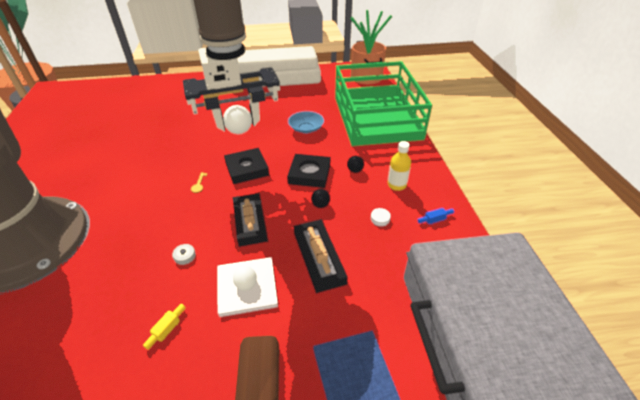

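The big ball is held at (238,121), both pockets are free, and the small ball is on the coaster at (245,278). Moving to the big pocket.

Request:
send_rows([
  [5.4,[-1.35,2.86,0],[0,0,0]],
  [5.4,[-1.35,2.86,0],[0,0,0]],
  [5.4,[-1.35,2.86,0],[0,0,0]],
  [5.4,[-1.35,2.86,0],[0,0,0]],
  [5.4,[-1.35,2.86,0],[0,0,0]],
])

```text
clock: 27.85
position: [0.6092, 0.1299, 0.1239]
ee_rot: [-2.011, -2.412, 0.003]
force: [0.9, 0.8, -0.7]
width: 0.665
gripper_force: 20.0
```

Request:
send_rows([
  [5.4,[0,0,0],[0,0,0]],
  [5.4,[0,0,2],[0,0,0]],
  [5.4,[0,0,2],[0,0,0]],
  [5.4,[0,0,2],[0,0,0]],
  [5.4,[0,0,0],[0,0,0]],
])

```text
clock: 28.35
position: [0.6059, 0.1297, 0.0617]
ee_rot: [-2.008, -2.411, 0.008]
force: [-0.3, -0.7, -0.8]
width: 0.664
gripper_force: 20.0
```

Request:
send_rows([
  [5.4,[0,0,0],[0,0,0]],
  [5.4,[0,0,0],[0,0,0]],
  [5.4,[0,0,0],[0,0,0]],
])

```text
clock: 28.65
position: [0.6092, 0.1308, 0.0663]
ee_rot: [2.011, 2.412, 0.002]
force: [0.2, 0.5, -0.6]
width: 0.663
gripper_force: 20.0
```

```bash
python3 go.py .6075 .130 .0285 1.75
```

```text
pos [0.6092 0.1308 0.0663] psi 1.752 shift now cm [-0.05 -0.19  3.78] turn [ 0.002 -0.     0.002] shift after turn [-0.05 -0.19  3.78] t 28.65 w 6.09 q7 -0.55
```

Request:
send_rows([
  [5.4,[0,-0.1,1.3],[0,0,0]],
  [5.4,[0,0,1],[0,0,0]],
  [5.4,[0,0,0.8],[0,0,0]],
  [5.4,[0,0,0],[0,0,0]],
  [5.4,[0,0,0],[0,0,0]],
])

```text
clock: 29.15
position: [0.6075, 0.1303, 0.0338]
ee_rot: [-2.011, -2.413, 0.001]
force: [0.8, -0.6, -0.8]
width: 0.668
gripper_force: 20.0
```

Request:
send_rows([
  [5.4,[0,0,0],[0,0,0]],
  [5.4,[0,0,0],[0,0,0]],
  [5.4,[0,0,0],[0,0,0]],
])

```text
clock: 29.45
position: [0.608, 0.1303, 0.0346]
ee_rot: [2.012, 2.413, 0.001]
force: [-0.3, 0.5, -1.2]
width: 0.668
gripper_force: 20.0
```

```bash
python3 go.py .6075 .130 .0285 1.75
```

```text
pos [0.608  0.1303 0.0346] psi 1.752 shift now cm [-0.02 -0.05  0.61] turn [0.001 0.    0.002] shift after turn [-0.02 -0.05  0.61] t 29.45 w 6.13 q7 -0.57
```

Request:
send_rows([
  [5.4,[0,0,0.3],[0,0,0]],
  [5.4,[0,0,0.2],[0,0,0]],
  [5.4,[0,0,0],[0,0,0]],
  [5.4,[0,0,0],[0,0,0]],
  [5.4,[0,0,0],[0,0,0]],
])

```text
clock: 29.95
position: [0.6077, 0.1303, 0.0292]
ee_rot: [-2.012, -2.413, 0.0]
force: [1.1, -0.3, -0.4]
width: 0.666
gripper_force: 20.0
```

Request:
send_rows([
  [5.4,[0,0,0.05],[0,0,0]],
  [5.4,[0,0,0],[0,0,0]],
  [5.4,[0,0,0],[0,0,0]],
], force=6)

```text
clock: 30.25
position: [0.6078, 0.1303, 0.0287]
ee_rot: [2.012, 2.413, 0.0]
force: [-1.1, -0.5, -0.9]
width: 0.671
gripper_force: 6.0
```

Request:
send_rows([
  [6.6,[0,0,0],[0,0,0]],
  [6.6,[0,0,0],[0,0,0]],
  [6.6,[0,0,0],[0,0,0]],
  [6.6,[0,0,0],[0,0,0]],
  [9.18,[0,0,0],[0,0,0]],
])

```text
clock: 30.75
position: [0.6077, 0.1303, 0.0287]
ee_rot: [2.012, 2.413, -0.0]
force: [-0.1, -0.2, -0.2]
width: 0.762
gripper_force: 0.0
```

Request:
send_rows([
  [9.18,[0,0,0],[0,0,0]],
  [9.18,[0,0,0],[0,0,0]],
  [9.18,[0,0,0],[0,0,0]],
  [9.18,[0,0,-1],[0,0,0]],
  [9.18,[0,0,-2],[0,0,0]],
])

```text
clock: 31.25
position: [0.6068, 0.1299, 0.0583]
ee_rot: [-2.011, -2.412, 0.003]
force: [0.3, -0.4, 0.2]
width: 0.997
gripper_force: 0.0
```

Request:
send_rows([
  [9.18,[0,0,-3],[0,0,0]],
  [9.18,[0,0,-3],[0,0,0]],
  [9.18,[0,0,-3],[0,0,0]],
  [9.18,[0,0,0],[0,0,0]],
  [9.18,[0,0,0],[0,0,0]],
])

```text
clock: 31.75
position: [0.6081, 0.1304, 0.1499]
ee_rot: [2.011, 2.412, 0.002]
force: [-0.3, 0.1, -0.3]
width: 1.002
gripper_force: 0.0
```

```bash
python3 go.py .457 -.174 .14 1.75; python3 - <<'E'
from m import *
im,p=img('wrist','w10.png'); H,S,V=cv2.split(cv2.cvtColor(im,cv2.COLOR_RGB2HSV)); white=(S<75)&(V>140)
print(proj(p,np.array([.6075,.130,.0445])))
ball('big',p,rect(white,(245,90,395,235)),.0445)
grey=(S<90)&(V>75)&(V<200); x=proj(p,np.array([.4567,.1705,.02])); print(x)
im,p=img('side'); H,S,V=cv2.split(cv2.cvtColor(im,cv2.COLOR_RGB2HSV)); white=(S<75)&(V>140)
ball('big side',p,rect(white,(285,138,335,180)),.0445); ball('small side',p,rect(white&(np.arange(640)[None]>0),(232,264,260,292)),.029)
E
```

```text
pos [0.6081 0.1304 0.1499] psi 1.752 shift now cm [-27.23 -20.34   0.96] turn [0.002 0.    0.002] shift after turn [-27.26 -20.3    0.99] t 31.75 w 9.2 q7 -0.49
[312.54565203 198.02232374]
big (312.6, 198.1) [0.6076 0.1299] r 0.0309
[165.03775496 124.0089984 ]
big side (308.4, 159.1) [0.6046 0.1288] r 0.0314
small side (245.5, 277.5) [ 0.4573 -0.1746] r 0.0337
```

The big ball is seated: it projects exactly where expected, with radius 30.9 mm. Going back for the small ball.

Request:
send_rows([
  [9.18,[-3.4,-2.54,0],[0,0,0]],
  [9.18,[-3.4,-2.54,0],[0,0,0]],
  [9.18,[-3.4,-2.54,0],[0,0,0]],
  [9.18,[-3.4,-2.54,0],[0,0,0]],
  [9.18,[0,0,0],[0,0,0]],
])

```text
clock: 32.35
position: [0.5289, -0.0288, 0.1468]
ee_rot: [-2.02, -2.404, 0.01]
force: [0.0, -0.1, 0.1]
width: 0.998
gripper_force: 0.0
```

Request:
send_rows([
  [8,[-3.4,-2.54,0],[0,0,0]],
  [8,[-3.4,-2.54,0],[0,0,0]],
  [8,[-3.4,-2.54,0],[0,0,0]],
  [8,[-3.4,-2.54,0],[0,0,0]],
  [8,[0,0,0],[0,0,0]],
])

```text
clock: 32.85
position: [0.4531, -0.1796, 0.1472]
ee_rot: [-2.02, -2.403, 0.007]
force: [0.2, -0.1, 0.5]
width: 0.869
gripper_force: 0.0
```

Request:
send_rows([
  [8,[0,0,2],[0,0,0]],
  [8,[0,0,2],[0,0,0]],
  [8,[0,0,2],[0,0,0]],
  [8,[0,0,0],[0,0,0]],
  [8,[0,0,0],[0,0,0]],
])

```text
clock: 33.35
position: [0.4567, -0.1731, 0.0885]
ee_rot: [-2.01, -2.413, 0.0]
force: [-0.6, 0.2, 0.0]
width: 0.871
gripper_force: 0.0
```

```bash
python3 go.py .4572 -.174 .0185 1.75; python3 - <<'E'
from m import *
im,p=img('wrist','w11.png'); print(proj(p,np.array([.4572,-.174,.029])))
print(arm.observe()['position'])
E
```

```text
pos [ 0.4567 -0.1731  0.0885] psi 1.753 shift now cm [-0.11  0.04  7.  ] turn [-0.001 -0.001  0.003] shift after turn [-0.1   0.03  7.  ] t 33.35 w 7.99 q7 0.01
[313.9418626  214.58245815]
[ 0.45726409 -0.17327314  0.08914648]
```

View pics/w11.png

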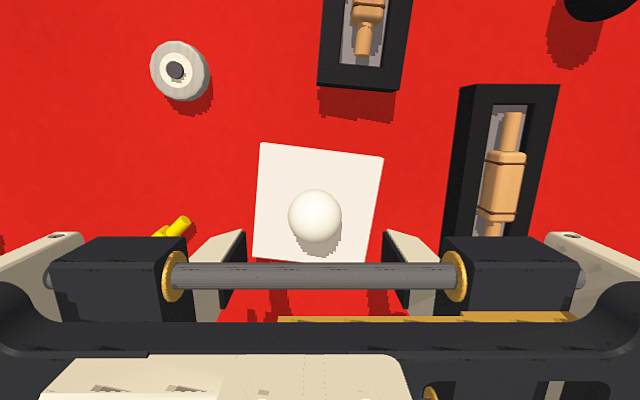

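The small ball is on the coaster at (315,215), with (314,215) predicted. Descending.

Request:
send_rows([
  [8,[-0.1,0,2],[0,0,0]],
  [8,[0,0,2],[0,0,0]],
  [8,[0,0,1.6],[0,0,0]],
  [8,[0,0,0.8],[0,0,0]],
  [8,[0,0,0],[0,0,0]],
])

```text
clock: 33.9
position: [0.457, -0.1747, 0.0247]
ee_rot: [-2.011, -2.413, 0.0]
force: [0.3, -0.3, -0.1]
width: 0.87
gripper_force: 0.0
```

Request:
send_rows([
  [8,[0,0,0],[0,0,0]],
  [8,[0,0,0],[0,0,0]],
  [8,[0,0,0],[0,0,0]],
])

```text
clock: 34.2
position: [0.4575, -0.175, 0.0254]
ee_rot: [2.011, 2.412, 0.001]
force: [-0.5, 0.0, 0.2]
width: 0.878
gripper_force: 0.0
```

```bash
python3 go.py .4572 -.174 .0185 1.75
```

```text
pos [ 0.4575 -0.175   0.0254] psi 1.752 shift now cm [ 0.11 -0.01  0.69] turn [0.001 0.001 0.002] shift after turn [ 0.11 -0.01  0.69] t 34.2 w 8.06 q7 -0.08
```

Request:
send_rows([
  [8,[0.1,0,0.4],[0,0,0]],
  [8,[0,0,0.2],[0,0,0]],
  [8,[0,0,0],[0,0,0]],
  [8,[0,0,0],[0,0,0]],
  [8,[0,0,0],[0,0,0]],
])

```text
clock: 34.7
position: [0.4568, -0.1738, 0.0187]
ee_rot: [-2.012, -2.413, 0.0]
force: [-0.4, -0.1, -0.3]
width: 0.871
gripper_force: 0.0
```

Request:
send_rows([
  [3.5,[0,0,0],[0,0,0]],
  [3.5,[0,0,0],[0,0,0]],
  [3.5,[0,0,0],[0,0,0]],
  [3.5,[0,0,0],[0,0,0]],
  [3.5,[0,0,0],[0,0,0]],
], force=15)

```text
clock: 35.2
position: [0.4568, -0.1739, 0.0187]
ee_rot: [2.012, 2.413, -0.0]
force: [0.5, -0.0, 0.3]
width: 0.482
gripper_force: 0.0
```

Request:
send_rows([
  [3.5,[0,0,0],[0,0,0]],
  [3.5,[0,0,0],[0,0,0]],
  [3.5,[0,0,0],[0,0,0]],
  [3.5,[0,0,0],[0,0,0]],
  [3.5,[0,0,0],[0,0,0]],
])

```text
clock: 35.7
position: [0.4569, -0.1739, 0.0188]
ee_rot: [2.012, 2.413, 0.0]
force: [0.3, 0.1, 1.0]
width: 0.457
gripper_force: 15.0
```

Request:
send_rows([
  [3.5,[0,0,-1],[0,0,0]],
  [3.5,[0,0,-2],[0,0,0]],
  [3.5,[0,0,-3],[0,0,0]],
  [3.5,[0,0,-3],[0,0,0]],
  [3.5,[0,0,-1],[0,0,0]],
])

```text
clock: 36.2
position: [0.458, -0.1739, 0.1218]
ee_rot: [2.009, 2.411, 0.002]
force: [-0.4, 0.2, -0.5]
width: 0.462
gripper_force: 15.0
```

Request:
send_rows([
  [3.5,[3.77,0.69,0],[0,0,0]],
  [3.5,[3.77,0.69,0],[0,0,0]],
  [3.5,[3.77,0.69,0],[0,0,0]],
  [3.5,[3.77,0.69,0],[0,0,0]],
  [3.5,[3.77,0.69,0],[0,0,0]],
])

```text
clock: 36.7
position: [0.4562, 0.019, 0.1186]
ee_rot: [-2.012, -2.413, 0.001]
force: [0.8, -0.4, -0.8]
width: 0.457
gripper_force: 15.0
```

Request:
send_rows([
  [3.5,[3.77,0.69,0],[0,0,0]],
  [3.5,[3.77,0.69,0],[0,0,0]],
  [3.5,[3.77,0.69,0],[0,0,0]],
  [3.5,[3.77,0.69,0],[0,0,0]],
  [3.5,[0,0,0],[0,0,0]],
])

```text
clock: 37.2
position: [0.456, 0.1773, 0.1193]
ee_rot: [-2.002, -2.419, -0.005]
force: [0.4, -0.2, 0.6]
width: 0.46
gripper_force: 15.0
```

Request:
send_rows([
  [3.5,[0,0,0],[0,0,0]],
  [3.5,[0,0,0],[0,0,0]],
  [3.5,[0,0,0],[0,0,0]],
])

```text
clock: 37.5
position: [0.4569, 0.1694, 0.1185]
ee_rot: [2.014, 2.411, -0.002]
force: [0.3, 0.0, -0.8]
width: 0.457
gripper_force: 15.0
```

```bash
python3 go.py .4568 .171 .029 1.75; python3 - <<'E'
from m import *
im,p=img('wrist','w12.png'); print('pred',[proj(p,np.array([.4568,.171,z])).round(0) for z in (.012,.025)])
H,S,V=cv2.split(cv2.cvtColor(im,cv2.COLOR_RGB2HSV)); grey=(S<90)&(V>75)&(V<200)
ball('pocket',p,rect(grey,(280,150,350,214)),.012)
m=(V<75)|(S<100)
rep('block',p,rect(m,(240,120,390,228)),.025)
E
```

```text
pos [0.4569 0.1694 0.1185] psi 1.75 shift now cm [0.17 0.03 8.95] turn [-0.001  0.001 -0.   ] shift after turn [0.16 0.02 8.95] t 37.5 w 4.2 q7 -0.69
pred [array([314., 196.]), array([314., 200.])]
pocket (314.5, 197.0) [0.4577 0.1699] r 0.016
block px [313. 187.] xy [0.4539 0.1808] size [np.float64(0.0749), np.float64(0.0872)] longaxis 0.195
```

View pics/w12.png

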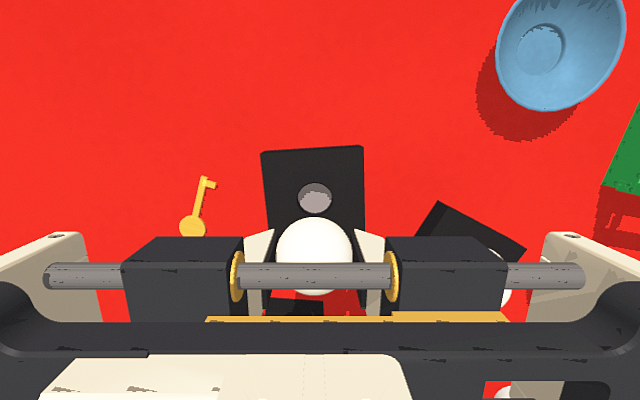

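The held ball is at (313,258) and the pocket at (314,197), measuring r = 16 mm and located at (.4575,.170). Lowering.

Request:
send_rows([
  [3.5,[0.1,0.05,2],[0,0,0]],
  [3.5,[0,0,2],[0,0,0]],
  [3.5,[0,0,2],[0,0,0]],
  [3.5,[0,0,1.5],[0,0,0]],
  [3.5,[0,0,0],[0,0,0]],
])

```text
clock: 38.05
position: [0.4562, 0.1706, 0.0422]
ee_rot: [-2.012, -2.411, 0.005]
force: [-0.1, -0.6, -0.8]
width: 0.455
gripper_force: 15.0
```

Request:
send_rows([
  [3.5,[0,0,0],[0,0,0]],
  [3.5,[0,0,0],[0,0,0]],
  [3.5,[0,0,0],[0,0,0]],
])

```text
clock: 38.35
position: [0.4577, 0.1722, 0.0446]
ee_rot: [2.012, 2.412, 0.002]
force: [0.2, 0.5, -1.0]
width: 0.458
gripper_force: 15.0
```

```bash
python3 go.py .4573 .1705 .0293 1.75
```

```text
pos [0.4577 0.1722 0.0446] psi 1.751 shift now cm [-0.16 -0.08  1.53] turn [ 0.001 -0.     0.001] shift after turn [-0.16 -0.07  1.53] t 38.35 w 4.2 q7 -0.81
```

Request:
send_rows([
  [3.5,[-0.15,0,0.7],[0,0,0]],
  [3.5,[0,0,0.4],[0,0,0]],
  [3.5,[0,0,0],[0,0,0]],
  [3.5,[0,0,0],[0,0,0]],
  [3.5,[0,0,0],[0,0,0]],
])

```text
clock: 38.85
position: [0.4574, 0.1708, 0.0327]
ee_rot: [-2.011, -2.413, -0.0]
force: [-0.2, 0.4, -0.4]
width: 0.459
gripper_force: 15.0
```

```bash
python3 go.py .4573 .1705 .0293 1.75
```

```text
pos [0.4574 0.1708 0.0327] psi 1.752 shift now cm [-0.03 -0.02  0.34] turn [-0.    -0.     0.002] shift after turn [-0.03 -0.02  0.34] t 38.85 w 4.21 q7 -0.82
```

Request:
send_rows([
  [3.5,[0,0,0.3],[0,0,0]],
  [3.5,[0,0,0],[0,0,0]],
  [3.5,[0,0,0],[0,0,0]],
  [3.5,[0,0,0],[0,0,0]],
  [3.5,[0,0,0],[0,0,0]],
], force=6)

```text
clock: 39.35
position: [0.4575, 0.1708, 0.0298]
ee_rot: [2.012, 2.413, 0.0]
force: [-0.0, 0.7, 1.3]
width: 0.462
gripper_force: 6.0
```

Request:
send_rows([
  [4.7,[0,0,0],[0,0,0]],
  [4.7,[0,0,0],[0,0,0]],
  [4.7,[0,0,0],[0,0,0]],
  [4.7,[0,0,0],[0,0,0]],
  [7.4,[0,0,0],[0,0,0]],
])

```text
clock: 39.85
position: [0.4574, 0.1706, 0.0297]
ee_rot: [-2.012, -2.413, 0.0]
force: [-0.3, 0.8, -0.0]
width: 0.556
gripper_force: 0.0
```

Request:
send_rows([
  [7.4,[0,0,0],[0,0,0]],
  [7.4,[0,0,0],[0,0,0]],
  [7.4,[0,0,0],[0,0,0]],
  [7.4,[0,0,-1],[0,0,0]],
  [7.4,[0,0,-2],[0,0,0]],
])

```text
clock: 40.35
position: [0.4565, 0.1704, 0.0596]
ee_rot: [-2.01, -2.412, 0.003]
force: [0.3, -0.1, 0.0]
width: 0.804
gripper_force: 0.0
```

Request:
send_rows([
  [7.4,[0,0,-3],[0,0,0]],
  [7.4,[0,0,-4],[0,0,0]],
  [7.4,[0,0,-4],[0,0,0]],
  [7.4,[0,0,0],[0,0,0]],
  [7.4,[0,0,0],[0,0,0]],
])

```text
clock: 40.85
position: [0.4579, 0.1708, 0.1711]
ee_rot: [2.011, 2.411, 0.003]
force: [-0.4, -0.8, -0.3]
width: 0.807
gripper_force: 0.0
```

```bash
python3 - <<'E'
from m import *
im,p=img('wrist'); H,S,V=cv2.split(cv2.cvtColor(im,cv2.COLOR_RGB2HSV)); white=(S<75)&(V>140)
print(proj(p,np.array([.4575,.1705,.0395])))
ball('small',p,rect(white,(245,90,395,235)),.0395)
img('side','s13.png'); print(arm.observe()['position'],arm.observe()['gripper_force'])
E
```

```text
[312.75262243 191.16835795]
small (312.4, 190.9) [0.457  0.1707] r 0.0214
[0.45688764 0.17019696 0.16925755] 0.0
```

View pics/s13.png

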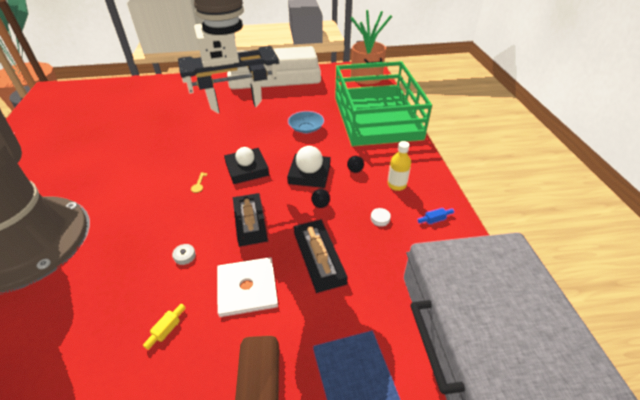

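The small ball (245,157) and big ball (309,159) are in their own blocks. The bails (249,215) and (319,250) are down in their slots, the coaster is empty and the gripper is clear.

```bash
python3 -c "
from cell import arm
print(arm.sign_off())"
```

```text
the job is handed in; nothing more can be done
None
```

I handed the job in at about 41 s of the 128 s limit, with both balls and both bails released in their own foam blocks; the last camera check showed everything seated, but the sign-off returned no verdict.

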